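# Open the screw-top capsule jar and sort the coffee capsules and tea lights away

## Task

Get the coffee corner ready for guests: unscrew the lid of the white jar (anticlockwise, about two turns), lift it off and lay it handle up on the round cork trivet, then put every coffee capsule (one may stand in the small wooden box) into the open jar and every tea light into the wooden box. Leave the jar open, and do not disturb the milk jug, the espresso cup or the kitchen timer.

Things in the scene. Friction and masses are not known exactly. Their poses are not given: they have to be found in the camera images.
- jar: white ceramic wide-mouth jar, fixed to the worktop (it will neither slide nor turn). 96 mm in diameter up to z = 42 mm, then a threaded neck 90 mm over the thread; mouth 76 mm wide inside, rim at z = 70 mm, inner floor at z = 6 mm. Origin: centre of its underside, z up. The thread is right-handed, lead 7.5 mm a turn
- jar_mouth (a point): centre of the jar's mouth, level with the rim, 70 mm above the worktop. Round the work: a black wall cabinet with a knob hangs behind it, from 0.47 m above the worktop; a table lamp 270 mm high, shade 174 mm across, stands at the right rear, about x = 0.68, y = 0.05, and a tall fridge with a long handle stands to the right of the worktop: draw the arm back before swinging in
- lid: loose round aluminium screw lid, 100 mm across, 30 mm high without its handle, 0.11 to 0.18 kg, hollow below. Origin: centre of the underside (open end of the skirt), z up; 44 mm above the worktop when screwed home. Unscrewing: turns about 1 rad freely, then rises 7.5 mm a turn; it comes free after 1.9 to 2.1 turns anticlockwise seen from above, about 14 mm higher than at the start
- lid_handle (a point): middle of the straight bar handle on the lid, 44 mm above the lid's origin: 60 mm long along the lid's x axis, 14 mm wide along its y, rising from 30 to 58 mm above the lid's underside. The lid turns easily and stays where it is left, so it may be let go and grasped again; the thread holds it down until it comes free, then it lifts with no more than its weight
- trivet: round cork trivet with a brass rim, fixed, 116 mm across, 8 mm thick; the place for the lid. Origin: centre of its underside, z up
- light_box: small open box of light wood, fixed, 100 mm along its x, 130 mm along its y, low sides 22 mm high, walls and floor 5 mm. Origin: centre of its underside, z up
- capsule1: coffee capsule, blue, loose, 20 g, standing on its flange: flange 37 mm across and 2 mm thick at the bottom, body 29 mm across, 26 to 28 mm high over all. Origin: centre of the flange's underside, z up through the capsule. Starts on the worktop. Two or three of the three capsules are present
- capsule2: coffee capsule, yellow, loose, 20 g, standing on its flange: flange 37 mm across and 2 mm thick at the bottom, body 29 mm across, 26 to 28 mm high over all. Origin: centre of the flange's underside, z up through the capsule. Starts on the worktop. Two or three of the three capsules are present
- capsule3: coffee capsule, green, loose, 20 g, standing on its flange: flange 37 mm across and 2 mm thick at the bottom, body 29 mm across, 26 to 28 mm high over all. Origin: centre of the flange's underside, z up through the capsule. Starts inside the wooden box, on its floor. Two or three of the three capsules are present
- tealight1: tea light, loose, 20 g: silver cup with red wax, 38 mm across, 15 mm high, standing upright. Origin: centre of its underside, z up. One or two of the two are present
- tealight2: tea light, loose, 20 g: silver cup with red wax, 38 mm across, 15 mm high, standing upright. Origin: centre of its underside, z up. One or two of the two are present
- pitcher: white milk jug, 74 x 98 mm, 98 mm high, loose; leave alone. Origin: centre of its underside
- cup: white espresso cup, 64 x 91 mm, 50 mm high, loose; leave alone. Origin: centre of its underside
- timer: black and white twist timer, 63 mm across, 54 mm high, loose; leave alone. Origin: centre of its underside
There are look-alikes about, which are no part of the job. What is shaped like the tealight1 but black or turquoise is not meant. Leave any blue look-alike of the tealight2 alone.

How it is judged:
By the outcome, as a careful person would: the job done as asked, in the order asked, and still so for the second after the job is handed in, with the robot touching nothing.
Of capsule1, capsule2, capsule3 only 2 to 3 are there at a start; the rules pass over those that are not, and their reading is None.
Of tealight1, tealight2 only 1 to 2 are there at a start; the rules pass over those that are not, and their reading is None.
At some moment in a run one of capsule1, capsule2, tealight1, tealight2 may be knocked a few centimetres aside while the robot is not near it.
Once in a run the grip may slacken for a moment while it holds something.
It also fails if it takes over 210 s, if anything falls off the work surface, if the arm or the gripper's body presses on something with over 40 N, if the wrist force passes 120 N, or if a joint passes its speed limit or range.

## Robot

A 6-joint arm with a two-finger parallel gripper is mounted at the origin on a cart in front of the work surface, level with it; the furniture and walls round the work are solid. World frame = base frame: x ahead of the robot, y to its left, z up, the work surface at z = 0. Lengths are in mm, angles in rad, forces in N, time in s.
With the tool pointing down it reaches from about 300 to 775 mm from the base axis. Payload 14.6 kg.
Tool frame: the origin (TCP) lies between the finger pads; the fingertips stand 19 mm ahead of it and the grasp point (between the pads) is the TCP; z points along the fingers, y is the line along which they close (so a half turn about z gives the same grasp; the last joint's range is limited). The gripper opens to 94 mm and grips with 3 to 60 N. Pads are 16 mm wide; open, the fingers measure 119 mm over their backs; the gripper's body (75 mm by 177 mm) begins 78 mm behind the grasp point.
Start: joints at [-1.266, 0.3, 1.521, -0, 1.321, -0.067], TCP at [199.804, -512.414, 224.446] pointing down, gripper open.
Joint ranges: [-3.03, 3.03], [-0.79, 2.21], [0.23, 2.52], [-1.04, 4.18], [0, 3.07], [-2.55, 2.55]. Speed limits (rad/s): [2.22, 2.22, 2.57, 3.14, 3.14, 3.14].

## Interface

Orientations are given as [roll, pitch, yaw] about the fixed x, y, z axes, in that order (R = Rz(yaw) Ry(pitch) Rx(roll)).
In Python, from cell import monitor, imaging, job, find_in, trace gives the robot as it stands. The module is installed in compiled form; this text tells all that it offers.
- The arm moves only by the tool arm_command, never from a script. Its argument "steps" is a list of rows, each a list of 5 numbers: the opening, from 0 (shut) to 1 (fully open), then the shift along the tool's x, y, z in mm, then the turn about the tool's z in degrees. In form: [[gripper, dx, dy, dz, turn], ...]. A call has 1 to 20 rows; each row is the pose to reach, as a shift and turn from the pose commanded when the call began, along the tool's axes at that moment; what a row does not reach only later rows make up. A row lasts 1/8 s, in which the tool goes at most 62.5 mm and 10.7 degrees, less where a joint would pass 70% of its speed; a pose out of reach is approached as far as the arm can. A call with a gripper value outside its range is refused whole. The fingers move at their own pace and stop on an object; "force" is the grip in N (left out, the last holds). Time passes only in rows, so rows that repeat a pose let the fingers close. It gives the time, the measured TCP pose, the force, the opening and the grip force at its end, in the units of the state.
- monitor.read_state(): the state, without advancing time (a new reading comes with each control period).
- imaging.camera(name): name is "scene" or "top"; returns a dict with "img" (384x512x3 uint8, red, green, blue), "mtx" (3x3 intrinsics, pixels), "view" (4x4, takes a point from world to camera coordinates). Camera axes: x right, y down, z forward; pixel columns grow to the right and rows downward; lengths in mm; the calibration is good to about 2 mm. A picture is of the moment at which its call begins. There is no depth.
- job.sign_off(): hands the job in; it is judged then, once.
Trained networks look in a picture, given as the dict that the camera call returned (one of the last four; its "shot" number tells which), for a name from the list of things; names that differ only in an ending like _2 or _b are one class to them, and where a whole thing is asked for, a point or a joint stands for the part that bears it (a point fixed in the world has none). Each returns a list of dicts, best first, with "p" (0 to 1); they miss things now and then, are a little off and sometimes report something else, mostly with a low value. They report only what shows in the picture. A call takes as long as a camera call. They do not tell look-alikes from the thing itself.
- find_in(picture, target): "rect" ([centre column, centre row, width, height] in pixels, round what is visible of it).
- trace(picture, target): "region" (384x512 bool, what is visible of it) and "rect" ([centre column, centre row, width, height] in pixels, round what is visible of it).
The state is a dict: "clock": time; "joints": joint angles; "qd": joint speeds; "effort": joint torques, N m; "eef_pos": TCP position; "eef_rot": TCP orientation; "wrist_force": force on the tool from outside, world axes, zero at the start; "moment": the same for the moment, N m; "finger_gap": finger opening in mm; "finger_force": force on a finger pad.
Only numpy, scipy, OpenCV 4.12 (cv2) and the standard library are available. Lean on these libraries where they do the work, as an engineer would, in place of code of your own. Each camera call takes 0.05 s, during which the arm holds its last target. There are 200 camera calls.

## Working session

There is one attempt and no reset: what is moved stays moved. The work goes in short steps, Python scripts to look and compute and a tool call to move; the robot and the scene stay as the last step left them, time stands still between calls to the robot, and variables do not carry over. Pictures are saved under pics/ and viewed, at most 14 in all, crops included, and the job is handed in when it is done.

Besides the shell and the picture viewer there is one more tool, called after "Request:" as name(argument=value, ...) on one line, values as JSON. arm_command: Moves the arm, as the interface text tells. Its arguments: {"type":"object","properties":{"steps":{"type":"array","items":{"type":"array","items":{"type":"number"}}},"force":{"type":"number"}},"required":["steps"]}

```bash
mkdir -p pics; cat > h.py <<'E'
import numpy as np, cv2
from cell import monitor, imaging, job, find_in, trace
def pix2w(c,u,v,z):
    V=np.array(c["view"]);K=np.array(c["mtx"])
    R=V[:3,:3];t=V[:3,3];o=-R.T@t
    d=R.T@np.linalg.inv(K)@np.array([u,v,1.])
    return o+d*(z-o[2])/d[2]
def w2pix(c,p):
    V=np.array(c["view"]);q=np.array(c["mtx"])@(V[:3,:3]@np.array(p,float)+V[:3,3]);return q[:2]/q[2]
def save(c,n,s=1.5,crop=None):
    im=c["img"][:,:,::-1]
    if crop: a,b,cc,d=crop; im=im[b:d,a:cc]
    cv2.imwrite("pics/"+n,cv2.resize(im,None,fx=s,fy=s,interpolation=cv2.INTER_CUBIC))
E
python3 - <<'E'
from h import *
for n in("top","scene"):
    c=imaging.camera(n);save(c,n+"0.png")
    V=np.array(c["view"]);print(n,(-V[:3,:3].T@V[:3,3]).round(),V[2,:3].round(2))
    for t,z in [("jar",56),("lid",74),("lid_handle",102),("trivet",8),("light_box",22),("capsule1",14),("capsule2",14),("capsule3",20),("tealight1",15),("pitcher",0),("cup",0),("timer",0)]:
        for r in find_in(c,t)[:6]:
            if r["p"]>.2: print(t,round(r["p"],2),np.round(r["rect"]),pix2w(c,*r["rect"][:2],z).round())
print(monitor.read_state())
E
```

```text
top [ 250.  245. 1068.] [ 0.22  0.01 -0.98]
lid 0.77 [279. 182.  40.  44.] [497. 194.  74.]
lid_handle 0.94 [276. 179.  43.  45.] [497. 201. 102.]
light_box 0.77 [372. 194.  59.  59.] [486. -41.  22.]
capsule1 0.47 [264. 239.  13.  15.] [367. 223.  14.]
capsule1 0.44 [233. 260.  13.  12.] [313. 296.  14.]
capsule2 0.47 [264. 239.  13.  15.] [367. 223.  14.]
capsule2 0.44 [233. 260.  13.  12.] [313. 296.  14.]
capsule3 0.47 [264. 239.  13.  15.] [366. 223.  20.]
capsule3 0.44 [233. 260.  13.  12.] [313. 296.  20.]
tealight1 0.78 [192. 288.  18.  11.] [244. 390.  15.]
tealight1 0.72 [299. 226.  20.  15.] [402. 139.  15.]
tealight1 0.59 [326. 210.  16.  13.] [445.  72.  15.]
tealight1 0.53 [191. 152.  16.  22.] [582. 416.  15.]
tealight1 0.47 [151. 281.  16.  15.] [257. 490.  15.]
pitcher 0.83 [139. 161.  34.  39.] [557. 551.   0.]
cup 0.6 [139. 210.  38.  26.] [430. 538.   0.]
timer 0.74 [293. 116.  26.  28.] [696. 156.   0.]
timer 0.59 [370. 196.  61.  57.] [487. -43.   0.]
scene [-148. 1002.  544.] [ 0.57 -0.7  -0.43]
jar 0.82 [262. 202.  31.  15.] [438. 269.  56.]
lid 0.78 [261. 186
[... 690 characters left out ...]
22.] [720. 123.   0.]
{'clock': 1.3, 'joints': array([-1.26559515e+00,  2.99852200e-01,  1.52102600e+00,  1.29912216e-06,
        1.32067124e+00, -6.65990449e-02]), 'qd': array([ 0.0010504 , -0.00038818,  0.00058188, -0.00097685,  0.00176722,
       -0.00051046]), 'effort': array([ 3.50010552e-03, -5.31655061e+01, -3.52910221e+01,  7.10597774e-02,
        2.13373918e-02, -3.58088300e-05]), 'eef_pos': array([ 199.80542143, -512.40950667,  224.46080476]), 'eef_rot': array([3.14154945e+00, 1.61997359e-06, 3.71799899e-01]), 'wrist_force': array([ 0.71768638, -0.15763831,  0.07215273]), 'moment': array([-0.04601836,  0.0177978 ,  0.02564165]), 'finger_force': 0.0, 'finger_gap': 93.91663235289829}
```

```bash
python3 - <<'E'
from h import *
c=imaging.camera("top");save(c,"t1.png",2.2,(110,80,430,320))
c=imaging.camera("scene");save(c,"s1.png",3,(140,120,380,310))
E
```

```text
(no output)
```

View pics/t1.png

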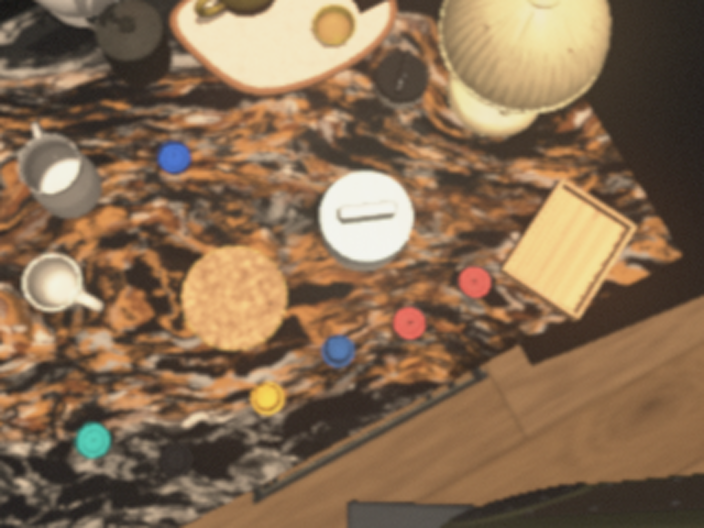

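View pics/s1.png

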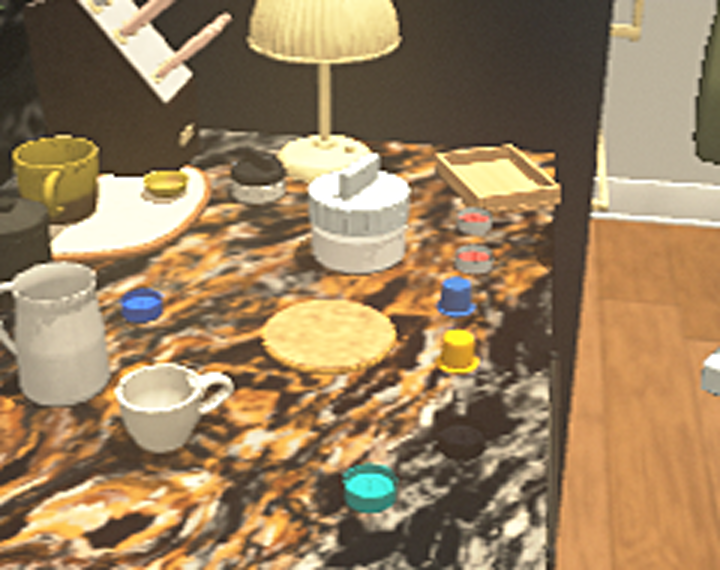

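The pictures show the blue capsule at crop (338,350) and the yellow one at (268,398). Two red tea lights stand at (410,323) and (475,282), the lid handle is at (367,211), the trivet at (235,298), and the box at (570,250) is empty. There is no green capsule. The black, turquoise and blue discs are look-alikes.

```bash
cat >> h.py <<'E'
def go(x,y,z,yaw=None):
    s=monitor.read_state();p=s["eef_pos"];a=s["eef_rot"][2];d=np.array([x,y])-p[:2]
    w=0 if yaw is None else yaw-a
    print("-> dx %.1f dy %.1f dz %.1f turn %.1f (yaw %.3f j6 %.2f)"%(d@[np.cos(a),np.sin(a)],d@[np.sin(a),-np.cos(a)],p[2]-z,-np.degrees(w),a,s["joints"][5]))
def col(c,lo,hi,zz,box=None,amin=40):
    h=cv2.cvtColor(c["img"],cv2.COLOR_RGB2HSV);m=cv2.inRange(h,np.array(lo),np.array(hi))
    n,_,st,ce=cv2.connectedComponentsWithStats(m)
    return [(st[i,4],ce[i].round(1),pix2w(c,*ce[i],zz).round(1)) for i in range(1,n) if st[i,4]>=amin]
E
python3 - <<'E'
from h import *
c=imaging.camera("top")
print("red",col(c,(0,120,120),(6,255,255),12)+col(c,(174,120,120),(180,255,255),12))
print("yel",col(c,(20,170,150),(32,255,255),27))
print("blue",col(c,(100,140,60),(125,255,255),20))
for t,z in(("lid_handle",102),("lid",74),("trivet",8),("light_box",22)):
    for r in trace(c,t)[:2]:
        m=r["region"].astype(np.uint8);k=max(cv2.findContours(m,0,1)[0],key=cv2.contourArea)
        b=cv2.minAreaRect(k);print(t,r["p"],b,pix2w(c,*b[0],z).round(1))
        if t=="light_box":print([pix2w(c,*q,22).round() for q in cv2.boxPoints(b)])
g=cv2.cvtColor(c["img"],cv2.COLOR_RGB2GRAY)[165:190,258:296];print(g)
print("trivet",pix2w(c,216.5,215.6,8),"hnd ends",pix2w(c,110+338/2.2,80+213/2.2,102),pix2w(c,110+396/2.2,80+208/2.2,102))
E
```

```text
red [(np.int32(178), array([325.4, 207.8]), array([449.6,  73. ,  12. ])), (np.int32(184), array([295.7, 226.4]), array([400.3, 146. ,  12. ]))]
yel []
blue [(np.int32(129), array([188.4, 151.1]), array([581.5, 421.8,  20. ]))]
lid_handle 0.68 ((276.20001220703125, 179.4000244140625), (40.24921798706055, 41.14365005493164), 63.43495178222656) [495.  201.1 102. ]
lid 0.85 ((276.5, 179.0), (42.0, 43.0), 90.0) [503.1 199.1  74. ]
trivet 0.86 ((216.00003051757812, 215.5), (46.51021194458008, 46.95742416381836), 63.43495178222656) [420.9 343.9   8. ]
light_box 0.95 ((368.62359619140625, 193.20223999023438), (42.39991760253906, 52.6818962097168), 32.00538635253906) [488.5 -32.5  22. ]
[array([458.,  47.,  22.]), array([575., -24.,  22.]), array([ 520., -113.,   22.]), array([405., -41.,  22.])]
light_box 0.29 ((139.71446228027344, 208.21072387695312), (35.70539855957031, 24.219743728637695), 2.862405300140381) [429.8 531.   22. ]
[array([400., 573.,  22.]), array([461., 577.,  22.]), array([460., 488.,  22.]), array([399., 486.,  22.])]
[[133 163 216 237 241 242 242 242 242 242 242 242 242
[... 3361 characters left out ...]
 242 243 243 243 243 242 242 242 242 242 243 242 242 242 242 242 242 241
  239 228]
 [224 240 243 242 243 242 242 242 242 242 242 242 242 243 243 243 242 243
  242 243 243 243 243 242 242 243 242 242 242 242 242 242 242 242 241 241
  237 217]
 [204 236 242 242 243 242 242 242 242 243 242 242 242 242 243 242 243 242
  243 242 242 242 243 243 243 242 242 242 242 243 242 242 243 242 241 239
  232 206]
 [163 216 237 242 243 242 243 243 242 242 242 242 242 242 243 242 243 242
  243 242 243 243 242 243 243 242 243 242 242 243 242 242 242 242 241 231
  204 170]]
trivet [420.71515369 342.60269141   8.        ] hnd ends [500.09147576 230.20538171 102.        ] [507.77665083 169.47321463 102.        ]
```

Request:
arm_command(steps=[[1,0,-60,0,0],[1,0,-120,0,0],[1,0,-180,0,0],[1,0,-190,0,0],[1,56,-194,0,-9],[1,111,-208,0,-18],[1,163,-229,0,-27],[1,212,-259,0,-36],[1,255,-295,0,-45],[1,291,-338,0,-54],[1,321,-387,0,-63],[1,342,-439,0,-72],[1,356,-494,0,-81],[1,360,-550,0,-90],[1,360,-550,0,-90],[1,360,-550,0,-90]], force=30)

```text
clock: 3.65
eef_pos: [335.9, 130.7, 224.5]
eef_rot: [3.141, 0.0, 1.942]
wrist_force: [0.1, -0.7, -0.6]
finger_gap: 94.2
finger_force: 0.0
```

```bash
python3 -c "
from h import *
go(503.5,199.7,97,1.697)"
```

```text
-> dx 3.5 dy 181.2 dz 127.5 turn 14.0 (yaw 1.942 j6 -0.10)
```

Request:
arm_command(steps=[[1,1,60,0,8],[1,2,120,0,14],[1,3,181,0,14],[1,3,181,50,14],[1,3,181,100,14],[1,3,181,124,14],[1,3,181,127,14],[0.5,3,181,127,14],[0,3,181,127,14],[0,3,181,127,14],[0,3,181,127,14],[0,3,181,127,14],[0,3,181,127,14],[0,3,181,127,14]], force=30)

```text
clock: 5.4
eef_pos: [502.9, 199.4, 97.4]
eef_rot: [-3.142, 0.0, 1.698]
wrist_force: [0.2, -0.6, 0.3]
finger_gap: 27.6
finger_force: 0.0
```

```bash
python3 - <<'E'
from h import *
print(monitor.read_state())
c=imaging.camera("scene");save(c,"s2.png",4,(200,110,360,240))
E
```

```text
{'clock': 5.4, 'joints': array([ 3.09692410e-01,  4.19811037e-01,  1.67547039e+00, -4.90300821e-07,
        1.04639085e+00,  1.82225960e-01]), 'qd': array([-0.00102199, -0.00050094,  0.00054878, -0.00072916, -0.00204559,
       -0.00015924]), 'effort': array([ 7.16539522e-03, -5.52785182e+01, -3.05987227e+01,  6.60470221e-02,
        3.54642885e-03,  5.51086328e-05]), 'eef_pos': array([502.91376908, 199.3545811 ,  97.43430428]), 'eef_rot': array([-3.14151443e+00,  1.48460428e-05,  1.69826302e+00]), 'wrist_force': array([ 0.20315936, -0.55675089,  0.29810516]), 'moment': array([ 0.0245426 , -0.09449312, -0.00949927]), 'finger_force': 0.0, 'finger_gap': 27.600617826477915}
```

View pics/s2.png

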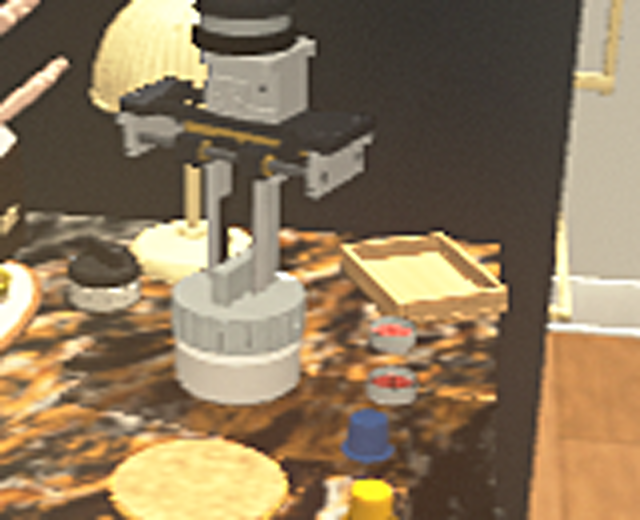

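The picture shows the fingers straddling the handle at crop (235,275), and the box is empty. Next I close the fingers and make the first bite of turning.

Request:
arm_command(steps=[[0,0,0,0,0],[0,0,0,0,0],[0,0,0,0,0],[0,0,0,0,-10],[0,0,0,0,-20],[0,0,0,0,-30],[0,0,0,0,-40],[0,0,0,0,-50],[0,0,0,0,-60],[0,0,0,-0.3,-70],[0,0,0,-0.5,-80],[0,0,0,-0.7,-90],[0,0,0,-0.9,-100],[0,0,0,-1.1,-110],[0,0,0,-1.3,-120],[0,0,0,-1.5,-130],[0,0,0,-1.7,-140],[0,0,0,-1.9,-150],[0,0,0,-1.9,-150],[0,0,0,-1.9,-150]], force=30)

```text
clock: 7.95
eef_pos: [504.2, 198.0, 99.7]
eef_rot: [-3.138, -0.001, -1.967]
wrist_force: [6.6, -10.8, 0.9]
finger_gap: 13.5
finger_force: 30.0
```

Request:
arm_command(steps=[[0.8,0,0,0,0],[0.8,0,0,0,0],[0.8,0,0,0,0],[0.8,0.8,-2,0,0],[0.8,0.8,-2,0,0],[0.8,0.8,-2,0,0],[0.8,0.8,-2,0,0],[0.8,0.8,-2,0,10],[0.8,0.8,-2,0,20],[0.8,0.8,-2,0,30],[0.8,0.8,-2,0,40],[0.8,0.8,-2,0,50],[0.8,0.8,-2,0,60],[0.8,0.8,-2,0,70],[0.8,0.8,-2,0,80],[0.8,0.8,-2,0,90],[0.8,0.8,-2,0,100],[0.8,0.8,-2,0,110],[0.8,0.8,-2,0,120],[0.8,0.8,-2,0,130]])

```text
clock: 10.45
eef_pos: [504.5, 197.8, 99.3]
eef_rot: [-3.142, -0.0, 2.042]
wrist_force: [0.0, -0.4, -0.5]
finger_gap: 75.2
finger_force: 0.0
```

Request:
arm_command(steps=[[0.8,0,0,0,10],[0.8,0,0,0,20],[0.8,0,0,0,30],[0.6,0,0,0,40],[0.4,0,0,0,50],[0,0,0,0,50],[0,0,0,0,50],[0,0,0,0,50],[0,0,0,0,50],[0,0,0,0,50],[0,0,0,0,50],[0,0,0,0,50],[0,0,0,0,50]])

```text
clock: 12.08
eef_pos: [504.5, 197.8, 99.4]
eef_rot: [3.142, 0.0, 1.175]
wrist_force: [0.9, -1.5, 0.4]
finger_gap: 14.2
finger_force: 30.0
```

Request:
arm_command(steps=[[0,0,0,0,-10],[0,0,0,-0.3,-20],[0,0,0,-0.5,-30],[0,0,0,-0.8,-40],[0,0,0,-1,-50],[0,0,0,-1.2,-60],[0,0,0,-1.4,-70],[0,0,0,-1.6,-80],[0,0,0,-1.8,-90],[0,0,0,-2,-100],[0,0,0,-2.2,-110],[0,0,0,-2.4,-120],[0,0,0,-2.6,-130],[0,0,0,-2.8,-140],[0,0,0,-3,-150],[0,0,0,-3.3,-160],[0,0,0,-3.5,-170],[0,0,0,-3.7,-180],[0,0,0,-3.7,-180]])

```text
clock: 14.45
eef_pos: [504.7, 197.9, 103.2]
eef_rot: [-3.141, 0.0, -1.968]
wrist_force: [1.7, -0.2, 1.6]
finger_gap: 14.0
finger_force: 29.9
```

Request:
arm_command(steps=[[0.8,0,0,0,0],[0.8,0,0,0,0],[0.8,0,0,0,0],[0.8,0,0,0,0],[0.8,0,0,0,0],[0.8,0,0,0,0],[0.8,0,0,0,0],[0.8,0,0,0,10],[0.8,0,0,0,20],[0.8,0,0,0,30],[0.8,0,0,0,40],[0.8,0,0,0,50],[0.8,0,0,0,60],[0.8,0,0,0,70],[0.8,0,0,0,80],[0.8,0,0,0,90],[0.8,0,0,0,100],[0.8,0,0,0,110],[0.8,0,0,0,120],[0.8,0,0,0,130]])

```text
clock: 16.95
eef_pos: [504.5, 197.8, 103.0]
eef_rot: [3.142, -0.0, 2.042]
wrist_force: [0.9, -0.2, 0.7]
finger_gap: 75.3
finger_force: 0.0
```

Request:
arm_command(steps=[[0.8,0,0,0,10],[0.8,0,0,0,20],[0.8,0,0,0,30],[0.6,0,0,0,40],[0.4,0,0,0,50],[0,0,0,0,50],[0,0,0,0,50],[0,0,0,0,50],[0,0,0,0,50],[0,0,0,0,50],[0,0,0,0,50],[0,0,0,0,50],[0,0,0,0,50]])

```text
clock: 18.58
eef_pos: [504.5, 197.7, 103.0]
eef_rot: [3.142, 0.0, 1.175]
wrist_force: [0.2, -2.8, 0.3]
finger_gap: 13.7
finger_force: 30.0
```

Request:
arm_command(steps=[[0,0,0,0,-10],[0,0,0,-0.3,-20],[0,0,0,-0.5,-30],[0,0,0,-0.8,-40],[0,0,0,-1,-50],[0,0,0,-1.2,-60],[0,0,0,-1.4,-70],[0,0,0,-1.6,-80],[0,0,0,-1.8,-90],[0,0,0,-2,-100],[0,0,0,-2.2,-110],[0,0,0,-2.4,-120],[0,0,0,-2.6,-130],[0,0,0,-2.8,-140],[0,0,0,-3,-150],[0,0,0,-3.3,-160],[0,0,0,-3.5,-170],[0,0,0,-3.7,-180],[0,0,0,-3.7,-180]])

```text
clock: 20.95
eef_pos: [505.3, 198.5, 107.2]
eef_rot: [-3.14, 0.003, -1.964]
wrist_force: [3.6, 4.2, -0.7]
finger_gap: 13.7
finger_force: 30.0
```

Request:
arm_command(steps=[[0.8,0,0,0,0],[0.8,0,0,0,0],[0.8,0,0,0,0],[0.8,0,0,0,0],[0.8,0,0,0,0],[0.8,0,0,0,0],[0.8,0,0,0,0],[0.8,0,0,0,10],[0.8,0,0,0,20],[0.8,0,0,0,30],[0.8,0,0,0,40],[0.8,0,0,0,50],[0.8,0,0,0,60],[0.8,0,0,0,70],[0.8,0,0,0,80],[0.8,0,0,0,90],[0.8,0,0,0,100],[0.8,0,0,0,110],[0.8,0,0,0,120],[0.8,0,0,0,130]])

```text
clock: 23.45
eef_pos: [504.5, 197.8, 106.7]
eef_rot: [-3.142, -0.0, 2.042]
wrist_force: [0.0, -0.2, 0.1]
finger_gap: 75.4
finger_force: 0.0
```

Request:
arm_command(steps=[[0.8,0,0,0,10],[0.8,0,0,0,20],[0.8,0,0,0,30],[0.6,0,0,0,40],[0.4,0,0,0,50],[0,0,0,0,50],[0,0,0,0,50],[0,0,0,0,50],[0,0,0,0,50],[0,0,0,0,50],[0,0,0,0,50],[0,0,0,0,50],[0,0,0,0,50]])

```text
clock: 25.08
eef_pos: [504.7, 197.8, 106.9]
eef_rot: [3.141, -0.0, 1.175]
wrist_force: [3.7, 0.2, -0.4]
finger_gap: 14.0
finger_force: 30.0
```

Request:
arm_command(steps=[[0,0,0,0,-10],[0,0,0,-0.3,-20],[0,0,0,-0.5,-30],[0,0,0,-0.8,-40],[0,0,0,-1,-50],[0,0,0,-1.2,-60],[0,0,0,-1.4,-70],[0,0,0,-1.6,-80],[0,0,0,-1.8,-90],[0,0,0,-2,-100],[0,0,0,-2.2,-110],[0,0,0,-2.4,-120],[0,0,0,-2.6,-130],[0,0,0,-2.8,-140],[0,0,0,-3,-150],[0,0,0,-3.3,-160],[0,0,0,-3.5,-170],[0,0,0,-3.7,-180],[0,0,0,-3.7,-180]])

```text
clock: 27.45
eef_pos: [504.6, 197.9, 110.6]
eef_rot: [-3.141, 0.0, -1.968]
wrist_force: [3.2, 1.9, 0.6]
finger_gap: 13.5
finger_force: 30.0
```

Request:
arm_command(steps=[[0.8,0,0,0,0],[0.8,0,0,0,0],[0.8,0,0,0,0],[0.8,0,0,0,0],[0.8,0,0,0,0],[0.8,0,0,0,0],[0.8,0,0,0,0],[0.8,0,0,0,10],[0.8,0,0,0,20],[0.8,0,0,0,30],[0.8,0,0,0,40],[0.8,0,0,0,50],[0.8,0,0,0,60],[0.8,0,0,0,70],[0.8,0,0,0,80],[0.8,0,0,0,90],[0.8,0,0,0,100],[0.8,0,0,0,110],[0.8,0,0,0,120],[0.8,0,0,0,130]])

```text
clock: 29.95
eef_pos: [504.5, 197.8, 110.4]
eef_rot: [3.142, -0.0, 2.041]
wrist_force: [0.5, 0.0, 0.5]
finger_gap: 75.1
finger_force: 0.0
```

Request:
arm_command(steps=[[0.8,0,0,0,10],[0.8,0,0,0,20],[0.8,0,0,0,30],[0.6,0,0,0,40],[0.4,0,0,0,50],[0,0,0,0,50],[0,0,0,0,50],[0,0,0,0,50],[0,0,0,0,50],[0,0,0,0,50],[0,0,0,0,50],[0,0,0,0,50],[0,0,0,0,50]])

```text
clock: 31.58
eef_pos: [504.5, 197.8, 110.5]
eef_rot: [3.141, -0.0, 1.175]
wrist_force: [0.3, 0.9, -0.7]
finger_gap: 14.1
finger_force: 30.0
```

Request:
arm_command(steps=[[0,0,0,0,-10],[0,0,0,-0.3,-20],[0,0,0,-0.5,-30],[0,0,0,-0.8,-40],[0,0,0,-1,-50],[0,0,0,-1.2,-60],[0,0,0,-1.4,-70],[0,0,0,-1.6,-80],[0,0,0,-1.8,-90],[0,0,0,-3,-95],[0,0,0,-5,-95],[0,0,0,-8,-95],[0,0,0,-8,-95]])

```text
clock: 33.2
eef_pos: [504.9, 197.9, 118.7]
eef_rot: [3.141, 0.001, 2.833]
wrist_force: [4.8, 0.8, -0.0]
finger_gap: 13.7
finger_force: 30.0
```

Request:
arm_command(steps=[[0,0,0,-15,0],[0,0,0,-40,0],[0,0,0,-70,0],[0,0,0,-70,0],[0,0,0,-70,0]], force=40)

```text
clock: 33.83
eef_pos: [503.9, 197.7, 187.5]
eef_rot: [-3.141, -0.001, 2.833]
wrist_force: [-0.0, 0.1, -1.8]
finger_gap: 13.9
finger_force: 40.0
```

```bash
python3 - <<'E'
from h import *
c=imaging.camera("scene");save(c,"s3.png",4,(200,110,360,240))
s=monitor.read_state();print(s["wrist_force"],s["finger_gap"],s["finger_force"])
go(421,343,110)
E
```

```text
[-1.21246256  0.38546694 -0.17543952] 14.066051629939611 39.999606013298035
-> dx 123.2 dy 113.3 dz 77.2 turn -0.0 (yaw 2.833 j6 -0.96)
```

View pics/s3.png

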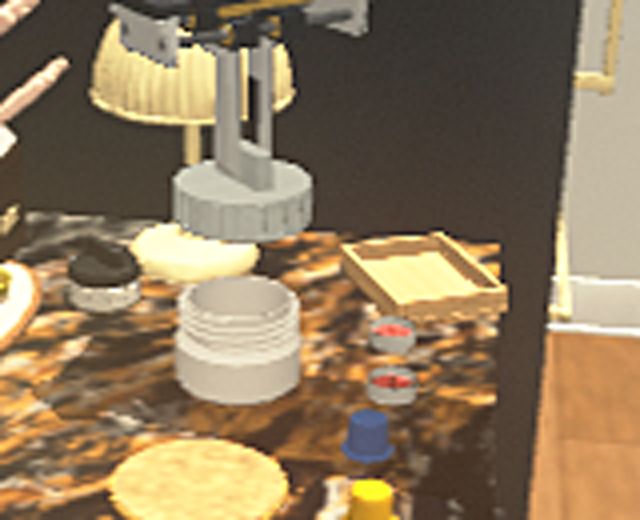

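The lid is off and hangs level at crop (240,205), and the jar stays put and open. Now I carry it over to the trivet.

Request:
arm_command(steps=[[0,35,32,0,0],[0,70,64,0,0],[0,105,97,0,0],[0,123,113,0,0],[0,123,113,40,0],[0,123,113,80,0],[0,123,113,110,0],[0,123,113,118,0],[0,123,113,118,0]])

```text
clock: 35.0
eef_pos: [421.6, 342.8, 70.4]
eef_rot: [-3.141, -0.0, 2.833]
wrist_force: [-0.2, -0.0, -1.1]
finger_gap: 13.8
finger_force: 40.0
```

Request:
arm_command(steps=[[0,0,0,1.5,0],[0,0,0,3,0],[0,0,0,4.5,0],[0,0,0,6,0],[0,0,0,6,0]])

```text
clock: 35.62
eef_pos: [421.6, 342.8, 64.4]
eef_rot: [-3.142, -0.0, 2.833]
wrist_force: [0.4, 0.5, -1.4]
finger_gap: 13.7
finger_force: 40.0
```

```bash
python3 - <<'E'
from h import *
c=imaging.camera("scene");save(c,"s4.png",5,(200,150,330,260))
E
```

```text
(no output)
```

View pics/s4.png

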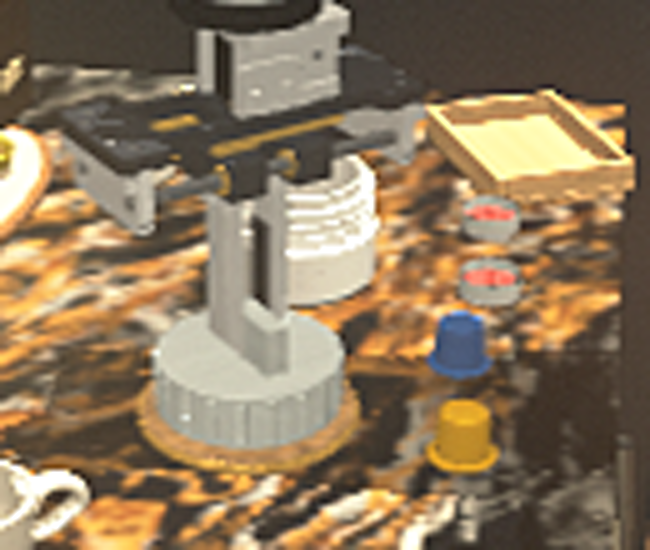

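The lid is centred over the trivet at crop (250,390). I lower it to contact and let go.

Request:
arm_command(steps=[[0,0,0,1,0],[0,0,0,2,0],[0,0,0,2.5,0],[0,0,0,2.5,0]])

```text
clock: 36.17
eef_pos: [421.6, 342.9, 61.9]
eef_rot: [-3.142, -0.0, 2.833]
wrist_force: [-0.4, -1.5, -0.1]
finger_gap: 13.8
finger_force: 40.0
```

Request:
arm_command(steps=[[0,0,0,0.5,0],[0,0,0,1,0],[0,0,0,1.5,0],[0,0,0,1.5,0]])

```text
clock: 36.67
eef_pos: [421.6, 343.0, 61.5]
eef_rot: [3.141, 0.0, 2.833]
wrist_force: [-6.5, -3.8, 12.9]
finger_gap: 13.8
finger_force: 40.0
```

Request:
arm_command(steps=[[0.4,0,0,0,0],[0.4,0,0,0,0],[0.4,0,0,0,0],[0.6,0,0,-30,0],[0.6,0,0,-80,0],[0.6,0,0,-130,0],[0.6,0,0,-130,0]], force=10)

```text
clock: 37.55
eef_pos: [422.8, 343.7, 194.1]
eef_rot: [3.136, 0.004, 2.833]
wrist_force: [0.3, -0.2, -0.4]
finger_gap: 56.6
finger_force: 0.0
```

```bash
python3 - <<'E'
from h import *
for n in("top","scene"):
    c=imaging.camera(n);print(n)
    for nm,lo,hi,z in(("red",(0,110,90),(7,255,255),13),("red2",(173,110,90),(180,255,255),13),("yel",(22,150,90),(32,255,255),14),("blue",(100,110,40),(125,255,255),14)):
        print(nm,[(int(a),b,w) for a,b,w in col(c,lo,hi,z)])
    for t in("capsule1","tealight1"):
        for r in find_in(c,t)[:8]:
            if r["p"]>.25: print(t,round(r["p"],2),np.round(r["rect"],1))
    if n=="scene": save(c,"s5.png",4,(200,150,330,260))
    else: save(c,"t5.png",2.2,(110,80,430,320))
E
```

```text
top
red [(190, array([325.4, 207.8]), array([449.6,  73. ,  13. ])), (179, array([296.2, 225.9]), array([401.4, 144.9,  13. ]))]
red2 []
yel []
blue []
tealight1 0.78 [325.2 207.5  15.   15.6]
tealight1 0.69 [298.4 227.4  14.9  15.1]
tealight1 0.58 [152.4 280.1  17.5  18.5]
tealight1 0.45 [190.3 288.4  19.8  12.9]
scene
red []
red2 []
yel [(505, array([158.2, 175.7]), array([891.6, 282.4,  14. ])), (62, array([194.6, 180.3]), array([765.5, 226.5,  14. ]))]
blue [(75, array([186.6, 221.1]), array([576.1, 426. ,  14. ]))]
capsule1 0.7 [292.1 217.6  15.6  14.3]
capsule1 0.62 [291.4 237.   13.2  15. ]
tealight1 0.81 [262.6 282.6  18.9  14.7]
tealight1 0.66 [298.4 204.2  16.8  10.2]
tealight1 0.52 [299.4 192.4  13.   11.6]
tealight1 0.52 [185.9 222.7  14.6  12.7]
tealight1 0.46 [294.2 265.9  16.   16.1]
```

View pics/t5.png

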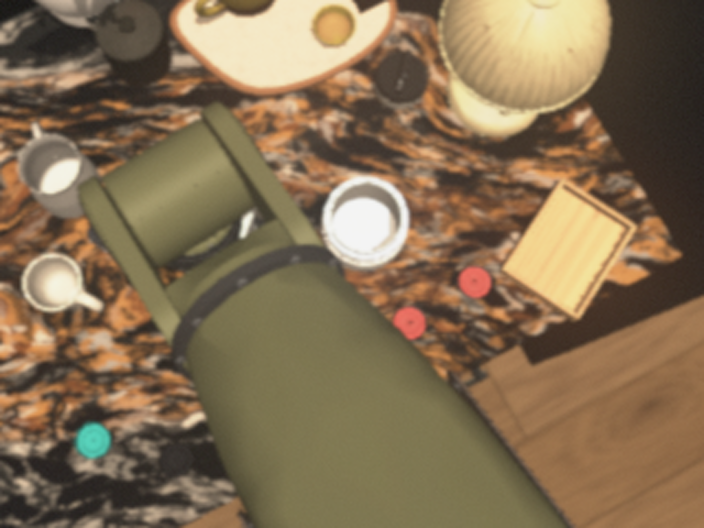

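The arm covers the capsules in the top view, the jar is open at crop (365,222) and the tea lights have not moved. I locate the capsules by triangulation.

```bash
python3 - <<'E'
from h import *
ct=imaging.camera("top");cs=imaging.camera("scene")
for n,a,b in(("blue",(263.6,239.3),(292,218.3)),("yel",(231.9,260.8),(292.2,237.1))):
    for z in(8,14,20):print(n,z,pix2w(ct,*a,z).round(1),pix2w(cs,*b,z).round(1))
# jar mouth from top: rim
r=trace(ct,"jar")[:1]
print([ (x["p"],x["rect"],pix2w(ct,*x["rect"][:2],40)) for x in r])
print(pix2w(ct,110+366/2.2,80+221/2.2,70))
E
```

```text
blue 8 [366.2 223.8   8. ] [368.8 216.8   8. ]
blue 14 [365.6 224.   14. ] [363.  225.6  14. ]
blue 20 [364.9 224.1  20. ] [357.2 234.4  20. ]
yel 8 [311.2 299.1   8. ] [312.3 297.1   8. ]
yel 14 [310.9 298.8  14. ] [307.1 305.   14. ]
yel 20 [310.5 298.5  20. ] [302.  312.9  20. ]
[(0.82, [276.8, 181.5, 39.4, 42.8], array([505.49266185, 196.66429983,  40.        ]))]
[500.56509047 199.16363019  70.        ]
```

```bash
python3 -c "
from h import *
go(366,224,25,2.12)"
```

```text
-> dx 16.8 dy -130.0 dz 164.8 turn 40.8 (yaw 2.833 j6 -0.65)
```

Request:
arm_command(steps=[[0.64,8,-60,0,10],[0.64,16,-110,0,20],[0.64,17,-130,0,30],[0.64,17,-130,50,41],[0.64,17,-130,100,41],[0.64,17,-130,145,41],[0.64,17,-130,160,41],[0.64,17,-130,165,41],[0.64,17,-130,165,41],[0.2,17,-130,165,41],[0,17,-130,165,41],[0,17,-130,165,41],[0,17,-130,165,41],[0,17,-130,165,41],[0,17,-130,165,41]], force=10)

```text
clock: 39.88
eef_pos: [366.0, 224.3, 25.7]
eef_rot: [3.141, 0.0, 2.117]
wrist_force: [-0.5, -1.6, 4.4]
finger_gap: 28.8
finger_force: 10.0
```

Request:
arm_command(steps=[[0,0,0,-20,0],[0,0,0,-60,0],[0,0,0,-110,0],[0,0,0,-110,0]], force=15)

```text
clock: 40.38
eef_pos: [367.2, 224.9, 138.3]
eef_rot: [3.136, 0.0, 2.117]
wrist_force: [-0.8, 0.2, -0.8]
finger_gap: 28.8
finger_force: 15.0
```

```bash
python3 -c "
from h import *
go(499.3,206.5,36)"
```

```text
-> dx -84.3 dy 103.3 dz 102.3 turn -0.0 (yaw 2.117 j6 -0.08)
```

Request:
arm_command(steps=[[0,-40,50,0,0],[0,-75,92,0,0],[0,-84,104,0,0],[0,-84,104,0,0],[0,-84,104,40,0],[0,-84,104,75,0],[0,-84,104,95,0],[0,-84,104,100,0],[0,-84,104,100,0],[0.38,-84,104,100,0],[0.38,-84,104,100,0],[0.38,-84,104,100,0],[0.38,-84,104,60,0],[0.38,-84,104,0,0],[0.6,-84,104,0,0]])

```text
clock: 42.25
eef_pos: [500.3, 207.1, 139.8]
eef_rot: [3.134, 0.002, 2.117]
wrist_force: [0.0, 0.8, 0.6]
finger_gap: 42.4
finger_force: 0.0
```

```bash
python3 - <<'E'
from h import *
c=imaging.camera("scene");save(c,"s6.png",4,(200,110,360,250))
print([(round(r["p"],2),np.round(r["rect"],1)) for r in find_in(c,"capsule2")[:4]])
go(311,298.5,25,2.35)
E
```

```text
[(0.57, array([292. , 237.8,  12.8,  13.9]))]
-> dx 176.0 dy -112.3 dz 110.5 turn -13.3 (yaw 2.117 j6 -0.22)
```

View pics/s6.png

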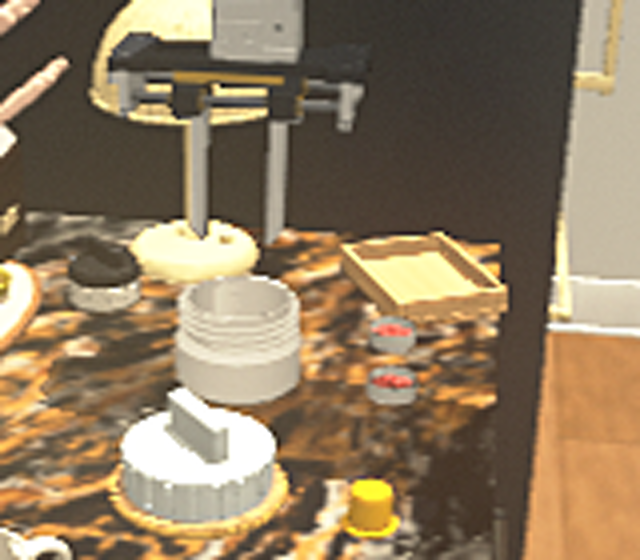

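The lid lies handle up on the trivet at crop (197,455). The blue capsule is in the jar, the yellow one is unmoved at (370,510), and the jar is at (240,330). Next is the yellow capsule.

Request:
arm_command(steps=[[0.64,50,-32,0,-5],[0.64,100,-64,0,-10],[0.64,150,-96,0,-13],[0.64,175,-112,0,-13],[0.64,175,-112,0,-13],[0.64,175,-112,50,-13],[0.64,175,-112,90,-13],[0.64,175,-112,106,-13],[0.64,175,-112,110,-13],[0.64,175,-112,110,-13],[0.2,175,-112,110,-13],[0,175,-112,110,-13],[0,175,-112,110,-13],[0,175,-112,110,-13],[0,175,-112,110,-13],[0,175,-112,110,-13]], force=12)

```text
clock: 44.35
eef_pos: [311.9, 297.9, 25.7]
eef_rot: [3.141, 0.0, 2.344]
wrist_force: [-1.5, 0.2, 5.3]
finger_gap: 28.9
finger_force: 12.0
```

Request:
arm_command(steps=[[0,0,0,-20,0],[0,0,0,-60,0],[0,0,0,-110,0],[0,0,0,-110,0]], force=15)

```text
clock: 44.85
eef_pos: [312.9, 298.7, 138.3]
eef_rot: [3.136, 0.001, 2.344]
wrist_force: [0.8, -0.2, -0.8]
finger_gap: 28.3
finger_force: 15.0
```

```bash
python3 -c "
from h import *
go(510.2,188.6,68,2.117)"
```

```text
-> dx -216.6 dy 64.3 dz 70.3 turn 13.0 (yaw 2.344 j6 -0.10)
```

Request:
arm_command(steps=[[0,-55,16,0,4],[0,-110,32,0,8],[0,-165,49,0,13],[0,-210,63,0,13],[0,-217,65,0,13],[0,-217,65,0,13],[0,-217,65,40,13],[0,-217,65,63,13],[0,-217,65,67,13],[0,-217,65,67,13],[0,-217,65,67,13]])

```text
clock: 46.22
eef_pos: [510.2, 188.3, 69.5]
eef_rot: [3.14, 0.0, 2.117]
wrist_force: [-0.9, -0.5, 0.2]
finger_gap: 28.8
finger_force: 15.0
```

Request:
arm_command(steps=[[0.36,0,0,0,0],[0.36,0,0,0,0],[0.36,0,0,0,0],[0.36,0,0,-40,0],[0.36,0,0,-70,0],[0.6,0,0,-70,0]])

```text
clock: 46.98
eef_pos: [510.8, 188.1, 140.5]
eef_rot: [3.138, 0.001, 2.117]
wrist_force: [0.1, 0.0, -0.1]
finger_gap: 40.9
finger_force: 0.0
```

```bash
python3 - <<'E'
from h import *
c=imaging.camera("scene");save(c,"s7.png",4,(200,110,360,250))
print(monitor.read_state()["wrist_force"])
ct=imaging.camera("top")
print(col(ct,(0,110,90),(7,255,255),13))
go(450,73,30,2.12)
E
```

```text
[-0.4354862  -0.62309182 -0.53700325]
[]
-> dx -67.1 dy -110.6 dz 107.9 turn -0.2 (yaw 2.117 j6 -0.26)
```

View pics/s7.png

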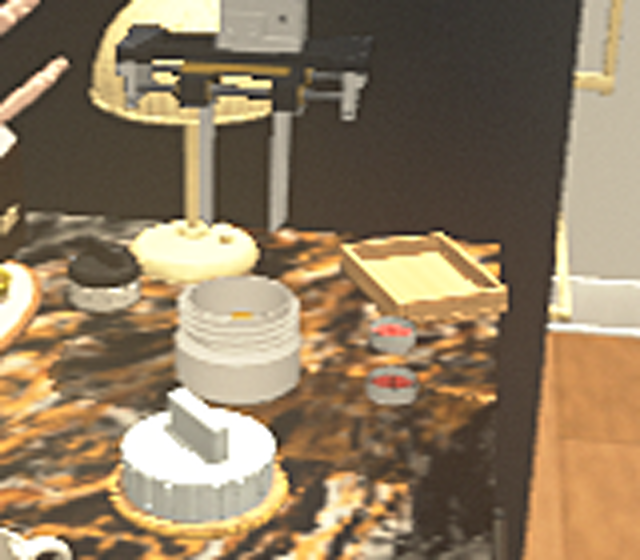

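The yellow capsule is inside the jar at crop (242,315), and the tea lights are unmoved at (391,335) and (391,385). Tea light B is next.

```bash
python3 -c "
from h import *
go(400.5,145.7,22,2.06)
c=imaging.camera('top')
for n in [(590,110),(680,255),(563,180),(636,228),(577,318),(502,270)]: print(n,pix2w(c,110+n[0]/2.2,80+n[1]/2.2,20 if n[0] in(563,636,577,502) else 0).round())
V=np.array(c['view'])"
```

```text
-> dx 20.7 dy -115.1 dz 115.9 turn 3.3 (yaw 2.117 j6 -0.26)
(590, 110) [664. -67.   0.]
(680, 255) [ 491. -166.    0.]
(563, 180) [570. -28.  20.]
(636, 228) [ 516. -110.   20.]
(577, 318) [411. -40.  20.]
(502, 270) [462.  43.  20.]
```

Request:
arm_command(steps=[[0.6,10,-55,0,3],[0.6,20,-105,0,3],[0.6,21,-115,0,3],[0.6,21,-115,0,3],[0.6,21,-115,50,3],[0.6,21,-115,95,3],[0.6,21,-115,112,3],[0.6,21,-115,116,3],[0.6,21,-115,116,3],[0.3,21,-115,116,3],[0,21,-115,116,3],[0,21,-115,116,3],[0,21,-115,116,3],[0,21,-115,116,3]], force=12)

```text
clock: 48.88
eef_pos: [401.0, 146.2, 22.9]
eef_rot: [3.141, 0.0, 2.065]
wrist_force: [-0.3, -0.2, 6.0]
finger_gap: 37.1
finger_force: 12.0
```

Request:
arm_command(steps=[[0,0,0,-20,0],[0,0,0,-60,0],[0,0,0,-80,0],[0,0,0,-80,0]], force=15)

```text
clock: 49.38
eef_pos: [401.3, 146.3, 103.5]
eef_rot: [3.139, 0.001, 2.065]
wrist_force: [-0.7, -1.0, -0.6]
finger_gap: 37.1
finger_force: 15.0
```

```bash
python3 -c "
from h import *
print(monitor.read_state()['finger_gap'])
go(499,-38,29,2.06)"
```

```text
37.11007225320062
-> dx -208.6 dy -1.4 dz 74.5 turn 0.3 (yaw 2.065 j6 -0.23)
```

Request:
arm_command(steps=[[0,-50,0,0,0],[0,-100,0,0,0],[0,-150,-1,0,0],[0,-195,-1,0,0],[0,-208,-1,0,0],[0,-208,-1,0,0],[0,-208,-1,40,0],[0,-208,-1,66,0],[0,-208,-1,72,0],[0,-208,-1,73,0],[0,-208,-1,73,0]])

```text
clock: 50.75
eef_pos: [498.9, -37.3, 30.4]
eef_rot: [3.14, 0.001, 2.065]
wrist_force: [0.0, 0.4, -0.8]
finger_gap: 37.1
finger_force: 15.0
```

```bash
python3 - <<'E'
from h import *
c=imaging.camera("scene");save(c,"s8.png",5,(250,120,360,230))
s=monitor.read_state();print(s["wrist_force"],s["finger_gap"],s["eef_pos"])
E
```

```text
[0.03147645 0.2776089  0.0346226 ] 36.954305704628666 [498.90058355 -37.35869621  30.37662191]
```

View pics/s8.png

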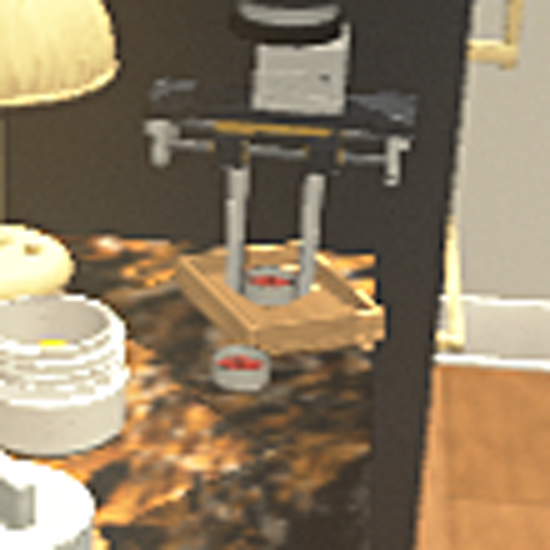

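The held tea light is inside the box at crop (268,283), and tea light A is unmoved at (240,367). I release it.

Request:
arm_command(steps=[[0,0,0,1,0],[0.5,0,0,1,0],[0.5,0,0,1,0],[0.5,0,0,1,0],[0.5,0,0,-30,0],[0.5,0,0,-75,0],[0.6,0,0,-75,0],[0.6,0,0,-75,0]])

```text
clock: 51.8
eef_pos: [498.2, -37.5, 103.9]
eef_rot: [-3.141, -0.0, 2.065]
wrist_force: [-0.1, 0.6, 0.5]
finger_gap: 56.1
finger_force: 0.0
```

```bash
python3 - <<'E'
from h import *
go(450,73,22,2.06)
E
```

```text
-> dx 120.1 dy 10.0 dz 81.9 turn 0.3 (yaw 2.065 j6 -0.64)
```

Request:
arm_command(steps=[[0.6,55,5,0,0],[0.6,110,10,0,0],[0.6,120,10,0,0],[0.6,120,10,0,0],[0.6,120,10,50,0],[0.6,120,10,75,0],[0.6,120,10,82,0],[0.6,120,10,82,0],[0.3,120,10,82,0],[0,120,10,82,0],[0,120,10,82,0],[0,120,10,82,0],[0,120,10,82,0]], force=12)

```text
clock: 53.42
eef_pos: [450.8, 72.9, 23.1]
eef_rot: [3.141, 0.001, 2.065]
wrist_force: [-0.8, -1.4, 6.7]
finger_gap: 36.9
finger_force: 12.0
```

Request:
arm_command(steps=[[0,0,0,-20,0],[0,0,0,-50,0],[0,0,0,-60,0],[0,0,0,-60,0]], force=15)

```text
clock: 53.92
eef_pos: [450.5, 72.9, 82.5]
eef_rot: [3.141, 0.0, 2.065]
wrist_force: [-0.3, -1.0, -0.4]
finger_gap: 37.3
finger_force: 15.0
```

```bash
python3 - <<'E'
from h import *
go(463,-17,29,2.06)
c=imaging.camera("scene");save(c,"s9.png",5,(250,120,360,230))
print(monitor.read_state()["finger_gap"])
E
```

```text
-> dx -85.1 dy -31.6 dz 53.5 turn 0.3 (yaw 2.065 j6 -0.41)
36.59946229497016
```

View pics/s9.png

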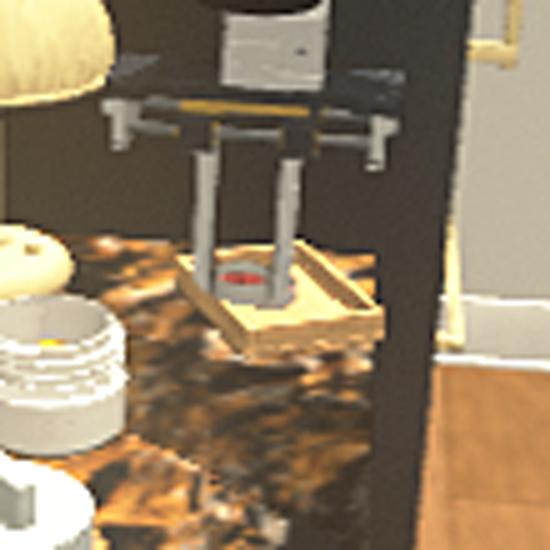

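The second tea light is held at crop (242,280), with the first partly hidden behind it in the box at (283,290). I place it.

Request:
arm_command(steps=[[0,-45,-16,0,0],[0,-80,-30,0,0],[0,-85,-32,0,0],[0,-85,-32,0,0],[0,-85,-32,30,0],[0,-85,-32,48,0],[0,-85,-32,53,0],[0,-85,-32,53,0],[0.48,-85,-32,53,0],[0.48,-85,-32,53,0],[0.48,-85,-32,53,0],[0.48,-85,-32,20,0],[0.48,-85,-32,-40,0],[0.48,-85,-32,-100,0]])

```text
clock: 55.72
eef_pos: [462.1, -17.1, 184.3]
eef_rot: [-3.141, -0.0, 2.065]
wrist_force: [0.2, -0.8, 0.3]
finger_gap: 45.0
finger_force: 0.0
```

```bash
python3 - <<'E'
from h import *
go(330,80,200,1.8)
E
```

```text
-> dx 148.1 dy -70.3 dz -15.7 turn 15.2 (yaw 2.065 j6 -0.61)
```

Request:
arm_command(steps=[[0.5,50,-24,-15,5],[0.5,100,-48,-15,10],[0.5,148,-70,-15,15],[0.5,148,-70,-15,15],[0.5,148,-70,-15,15],[0.5,148,-70,-15,15]])

```text
clock: 56.48
eef_pos: [331.3, 79.5, 197.4]
eef_rot: [-3.141, 0.0, 1.803]
wrist_force: [-0.4, -0.1, 0.0]
finger_gap: 47.0
finger_force: 0.0
```

```bash
python3 - <<'E'
from h import *
a=imaging.camera("top")["img"][80:320,110:430];b=imaging.camera("scene")["img"][120:310,130:370]
A=cv2.resize(a[:,:,::-1],(400,300),interpolation=2);
cv2.imwrite("pics/f1.png",cv2.resize(a[:,:,::-1],None,fx=2.2,fy=2.2,interpolation=2));cv2.imwrite("pics/f2.png",cv2.resize(b[:,:,::-1],None,fx=3,fy=3,interpolation=2))
E
```

```text
(no output)
```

View pics/f1.png

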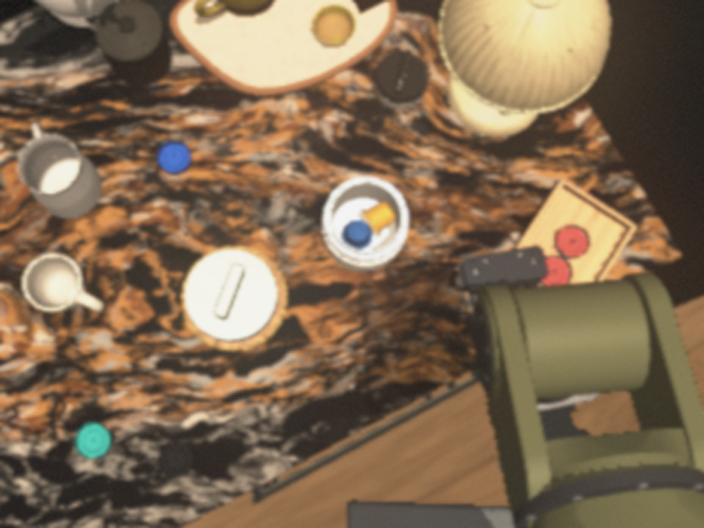

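View pics/f2.png

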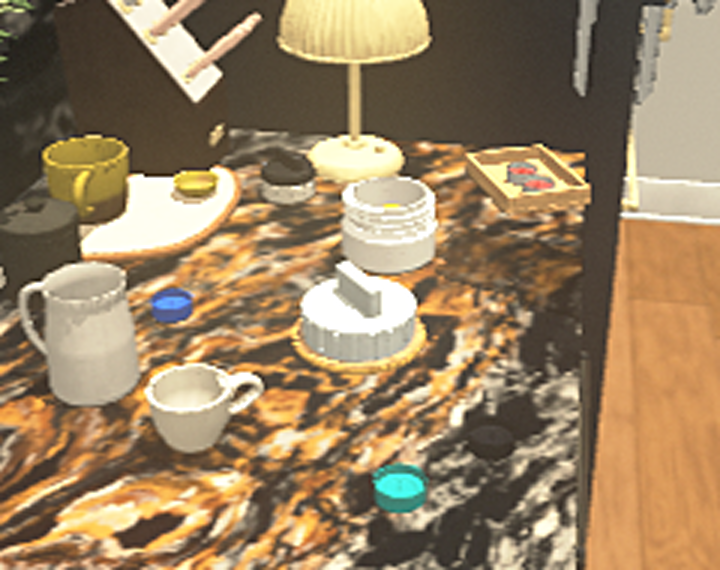

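The top view shows both capsules in the open jar at (357,232) and (380,215). The lid lies handle up on the trivet at (230,292), and both tea lights are in the box at (572,240) and (556,270). The jug, cup and timer have not moved.

```bash
python3 -c "
from h import *
print(job.sign_off())"
```

```text
the job is handed in; nothing more can be done
None
```

The job is handed in: the lid lies handle up on the trivet, both capsules present (blue and yellow; there was no green one) are in the open jar, both tea lights are in the wooden box, and the jug, cup and timer look undisturbed in the final pictures.

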